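# Build the ink-straining stack on the balance

### The job

Get the balance ready for straining a small batch of ink: stand the empty white receiving pot in the middle of the balance's round steel pan, then build the straining set up on it, one piece at a time from the bottom: the shallow fine-mesh strainer in the pot's mouth, the deep coarse-mesh strainer in the fine one so that the ink meets the coarse mesh first, and the knobbed cover on top to keep the dust out. Seat every piece fully and level in the one below, set pieces down rather than dropping them, and do not shift the ink tub, the ink jar or the spatula.

Things in the scene. Friction and masses are not known exactly. Their poses are not given: they have to be found in the camera images.
- balance: Fixed grey bench balance, 175 x 150 mm, housing 36 mm high, with a round flat steel pan 120 mm in diameter, its top 48 mm above the bench (it does not sink). A nose 28 mm high with display and three white keys reaches 100 mm from the pan's centre along -x. Origin: on the bench, straight below the pan's centre; z up. Left or right on the bench, the stirrer on the other side.
- pot: Empty white plastic receiving pot, open at the top: round, 62 mm outside diameter, 70 mm high, wall 3 mm (mouth 56 mm inside), side almost straight, about 100 g. Stands upright. Origin: centre of its underside, z up; round, yaw free.
- fine: Fine-mesh strainer, the shallow one: tapered spigot 10 mm high (45 mm diameter at the foot, 52 at its top), above it a straight steel ring 62 mm outside, 56 inside, 24 mm high; 34 mm in all; dense brass mesh floor; 80 g. Seated, its ring rests on the rim below, origin 60 mm above the pot's. Stands upright. Origin: centre of its underside, z up; round, yaw free.
- coarse: Coarse-mesh strainer, the deep one: the same spigot (10 mm high, 45 to 52 mm), above it a straight steel ring 62 mm outside, 56 inside, 42 mm high; 52 mm in all; open floor grid of steel wires 8 mm apart; 110 g. Seated, its origin is 24 mm above the fine strainer's. Stands upright. Origin: centre of its underside, z up; round, yaw free.
- cover: Cover: flat steel disc 62 mm in diameter, 4 mm thick, on a tapered spigot 8 mm high (45 to 52 mm), with a straight black knob 18 mm in diameter, 24 mm high in the middle of its top; 36 mm in all (disc's top 12 mm above origin); 70 g. Seated, its origin is 44 mm above the coarse strainer's. Stands upright. Origin: centre of its underside, z up; round, yaw free.
- stirrer: Bystander, fixed: white magnetic stirrer, 175 x 150 mm, with a square white plate (top 66 mm high) and two black knobs on its nose (to 57 mm). Origin: on the bench, below about the middle of the plate. Nothing goes on it.
- ink_tub: Bystander, loose: closed white ink tub with a lid and a paper label, 64 mm in diameter, 68 mm high. Leave it where it is. Origin: centre of its underside.
- ink_jar: Bystander, loose: small closed brown glass jar with a black cap, 44 mm in diameter, 56 mm high. Leave it where it is. Origin: centre of its underside.
- spatula: Bystander, loose: slim ink spatula with a wooden handle and a steel blade, 208 mm long, 22 mm wide, 14 mm high, lying flat in the gap between balance and stirrer, x axis along it from handle to blade. Leave it where it is. Origin: on its underside, near its middle.

How it is judged:
By the outcome, as a careful person would: the job done as asked, in the order asked, and still so for the second after the job is handed in, with the robot touching nothing.
It also fails if it takes over 122 s, if anything falls off the work surface, if the arm or the gripper's body presses on something with over 40 N, if the wrist force passes 120 N, or if a joint passes its speed limit or range.

### The arm

A 6-joint arm with a two-finger parallel gripper is mounted at the origin on the work surface. World frame = base frame: x ahead of the robot, y to its left, z up, the work surface at z = 0. Lengths are in mm, angles in rad, forces in N, time in s.
With the tool pointing down it reaches from about 225 to 875 mm from the base axis. Payload 3.4 kg.
Tool frame: the origin (TCP) lies at the very end of the fingers, on their centre line; the grasp point (between the pads) lies 19 mm behind it (env.grasp_offset is the distance from the TCP to the grasp point, in mm); z points along the fingers, y is the line along which they close (so a half turn about z gives the same grasp; the last joint's range is limited). The gripper opens to 85 mm and grips with 20 to 120 N. Pads are 22 mm wide; open, the fingers measure 114 mm over their backs; the gripper's body (76 mm by 85 mm) begins 54 mm behind the grasp point. The pads swing forward as they close: fully open they stand 13 mm farther back than shut.
Start: joints at [-1.402, 0.276, 1.505, -0, 1.361, -0.121], TCP at [164.311, -551.058, 231.328] pointing down, gripper open.
Joint ranges: [-2.89, 2.89], [-0.75, 2.08], [0.22, 2.7], [-1.18, 4.32], [0.11, 2.71], [-2.7, 2.7]. Speed limits (rad/s): [2.57, 2.57, 3.14, 3.14, 3.14, 3.14].

### API

Orientations are given as [roll, pitch, yaw] about the fixed x, y, z axes, in that order (R = Rz(yaw) Ry(pitch) Rx(roll)).
In Python, from bench import sensors, vision, env gives the robot as it stands.
- The arm moves only by the tool move_arm, never from a script. Its argument "commands" is a list of rows, each an object with "slide": the shift along the tool's x, y, z in units of 30 mm (1.0 is 30 mm), a list of three; "spin": the turn about the tool's z in units of 6 degrees (1.0 is 6 degrees). A call has 1 to 20 rows; each row shifts and turns the commanded pose from where the row before left it, along the tool's axes as they then stand; what a row does not reach is not made up. A row lasts 1/12 s, in which the tool goes at most 41.7 mm and 7.16 degrees, less where a joint would pass 70% of its speed; a pose out of reach is approached as far as the arm can. A call with a number of a shift or a turn outside -1 to 1 is refused whole. A call with a gripper value outside its range is refused whole. "jaw" is the closure, from -1 (fully open) to 1 (shut), set as the call begins (left out, the last holds). The fingers move at their own pace and stop on an object; "squeeze" is the grip in N (left out, the last holds). Time passes only in rows, so rows that do not move let the fingers close. It gives the time, the measured TCP pose, the force, the opening and the grip force at its end, in the units of the state.
- sensors.get_obs(): the state, without advancing time (a new reading comes with each control period).
- vision.get_image(name): name is "side" or "top"; returns a dict with "color" (400x640x3 uint8, red, green, blue), "K" (3x3 intrinsics, pixels), "R" (3x3) and "t" (3): a world point X has camera coordinates R X + t. Camera axes: x right, y down, z forward; pixel columns grow to the right and rows downward; lengths in mm; the calibration is good to about 2 mm. A picture is of the moment at which its call begins. There is no depth.
- env.job_done(): hands the job in; it is judged then, once.
The state is a dict: "time_s": time; "joint_positions": joint angles; "qvel": joint speeds; "joint_torque": joint torques, N m; "tcp_pos": TCP position; "eef_rot": TCP orientation; "contact_force": force on the tool from outside, world axes, zero at the start; "torque": the same for the moment, N m; "gripper_width": finger opening in mm; "gripper_force": force on a finger pad.
Only numpy, scipy, OpenCV 4.12 (cv2) and the standard library are available. Lean on these libraries where they do the work, as an engineer would, in place of code of your own. Each camera call takes 0.05 s, during which the arm holds its last target. There are 200 camera calls.

## Working session

There is one attempt and no reset: what is moved stays moved. The work goes in short steps, Python scripts to look and compute and a tool call to move; the robot and the scene stay as the last step left them, time stands still between calls to the robot, and variables do not carry over. Pictures are saved under pics/ and viewed, at most 14 in all, crops included, and the job is handed in when it is done.

Besides the shell and the picture viewer there is one more tool, called after "Request:" by a JSON object that holds its "api" and its "payload", one argument or row to a line. move_arm: Moves the arm, as the interface text tells. Shifts and turns lie within -1 to 1; 1 stands for 30 mm of shift or 6 degrees of turn. Its arguments: {"type":"object","properties":{"commands":{"type":"array"},"jaw":{"type":"number"},"squeeze":{"type":"number"}},"required":["commands"]}

```bash
mkdir -p pics; python3 - <<'E'
from bench import sensors, vision, env
import cv2,numpy as np,pickle
for n in("side","top"):
    d=vision.get_image(n); cv2.imwrite(f"pics/{n}0.png",d["color"][:,:,::-1]); print(n,d["K"],d["R"],d["t"])
o=sensors.get_obs();print(o)
E
```

```text
side [[456.04344752   0.         316.78144525]
 [  0.         456.04344752 211.06178319]
 [  0.           0.           1.        ]] [[-0.7591566  -0.65087472 -0.00658467]
 [-0.45966743  0.5432469  -0.70255865]
 [ 0.46085476 -0.53032527 -0.71159538]] [418.74160784 274.68138381 914.06083692]
top [[410.33811765   0.         311.22131474]
 [  0.         410.33811765 195.05753573]
 [  0.           0.           1.        ]] [[-2.27604051e-02 -9.99733710e-01 -3.80446736e-03]
 [-9.88400455e-01  2.30736167e-02 -1.50107128e-01]
 [ 1.50154938e-01  3.43838239e-04 -9.88662418e-01]] [  17.46008552  568.35577723 1065.16441716]
{'time_s': 0.1, 'joint_positions': array([-1.40200993e+00,  2.76544103e-01,  1.50601950e+00,  1.96574304e-05,
        1.36070433e+00, -1.20999974e-01]), 'qvel': array([ 1.27379850e-03, -1.58464467e-03, -3.17451508e-03,  4.48539289e-05,
       -6.63368952e-04,  5.14141246e-05]), 'joint_torque': array([ 1.37137802e-03, -4.17698765e+01, -2.46406227e+01, -1.43036291e-04,
        5.85454502e-03,  1.03280883e-06]), 'tcp_pos': array([ 164.22581567, -550.5517677 ,  230.51400456]), 'eef_rot': array([-3.13993194e+00, -2.21292143e-04,  2.89782073e-01]), 'contact_force': array([-0.38596686,  0.48368285,  0.37237081]), 'torque': array([-0.03803126,  0.03488782, -0.05233762]), 'gripper_force': 0.0, 'gripper_width': 85.0685599143261}
```

View pics/top0.png

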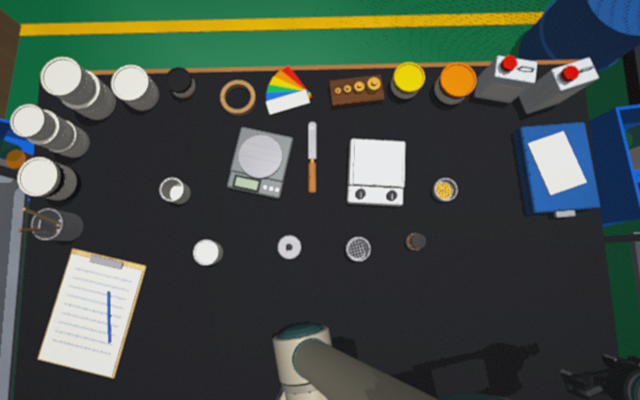

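View pics/side0.png

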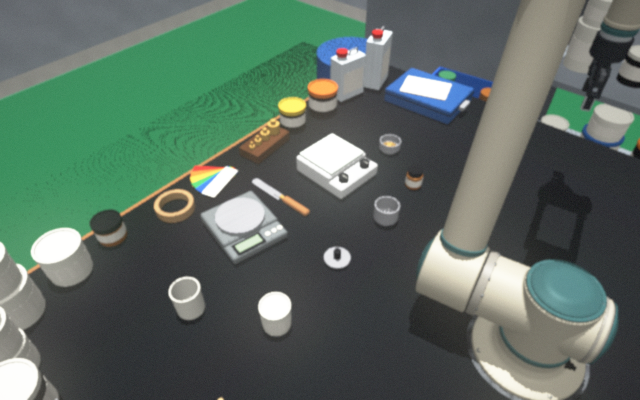

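The top view shows pot (174,190), cover (289,246), coarse (358,249), fine (446,189), pan (262,156), tub (207,252), jar (416,241) and spatula (312,157). The side view agrees. I'll measure next.

```bash
cat > h.py <<'E'
from bench import sensors, vision, env
import cv2,numpy as np
def grab(n): return vision.get_image(n)
def ray(d,uv,z):
    r=d["R"].T@np.linalg.inv(d["K"])@np.array([uv[0],uv[1],1.]); c=-d["R"].T@d["t"]
    return (c+r*(z-c[2])/r[2])[:2]
def px(d,X):
    p=d["K"]@(d["R"]@np.array(X,float)+d["t"]); return p[:2]/p[2]
def blob(d,box,thr=60):
    x0,y0,x1,y1=box; g=d["color"][y0:y1,x0:x1].max(2)
    m=(g>thr).astype(np.uint8); cs,_=cv2.findContours(m,cv2.RETR_EXTERNAL,cv2.CHAIN_APPROX_NONE)
    h=cv2.convexHull(max(cs,key=cv2.contourArea)); M=cv2.moments(h)
    return np.array([M["m10"]/M["m00"]+x0,M["m01"]/M["m00"]+y0]),h+np.array([x0,y0]),M["m00"]
E
python3 - <<'E'
from h import *
T=grab("top");S=grab("side")
tb=dict(pot=(152,170,197,212),cover=(272,228,306,264),coarse=(340,230,378,268),fine=(428,170,464,208),tub=(188,232,226,272))
sb=dict(pot=(162,270,212,325),cover=(318,240,356,274),coarse=(368,190,404,230),fine=(374,128,406,158),tub=(252,286,298,342))
h=dict(pot=70,cover=12,coarse=52,fine=34,tub=68)
row=[]
for n in tb:
    col=[]
    for d,b in((T,tb[n]),(S,sb[n])):
        im=d["color"][:,:,::-1].copy()
        for thr in(60,90):
            c,hl,a=blob(d,b,thr); print(n,thr,c.round(1),a,ray(d,c,h[n]/2).round(1))
        im=cv2.resize(im[b[1]:b[3],b[0]:b[2]],(150,150),interpolation=cv2.INTER_NEAREST)
        s=150/np.array([b[2]-b[0],b[3]-b[1]]); 
        c,hl,a=blob(d,b,60)
        cv2.polylines(im,[((hl-np.array(b[:2])+.5)*s).astype(int)],True,(0,0,255))
        col.append(im)
    row.append(np.vstack(col))
# pan
im=T["color"]; p=im[125:205,215:305]; p=cv2.resize(p,(360,300),interpolation=cv2.INTER_NEAREST)[:,:,::-1]
q=S["color"][180:270,195:295]; q=cv2.resize(q,(360,300),interpolation=cv2.INTER_NEAREST)[:,:,::-1]
cv2.imwrite("pics/mos.png",np.vstack([np.hstack(row),np.pad(np.hstack([p,q]),((0,0),(0,30),(0,0)))]))
E
```

```text
pot 60 [173.8 190.2] 652.0 [592.  378.8]
pot 90 [172.9 189.7] 560.5 [593.5 381.4]
pot 60 [190.9 294. ] 1826.5 [591.3 364.1]
pot 90 [186.7 297. ] 1219.0 [591.9 374.7]
cover 60 [289.  246.6] 484.5 [432.9  68.6]
cover 90 [289.  246.5] 441.5 [433.   68.6]
cover 60 [336.5 256.5] 1221.0 [433.6  66.1]
cover 90 [336.8 257. ] 501.5 [432.1  66.8]
coarse 60 [358.1 248.5] 526.0 [ 422.9 -118.2]
coarse 90 [358.  248.5] 486.0 [ 422.9 -118.1]
coarse 60 [385.5 209.5] 1365.0 [ 424.8 -119.8]
coarse 90 [386.2 209.4] 662.0 [ 423.8 -121.3]
fine 60 [445.3 189. ] 487.0 [ 580.8 -367. ]
fine 90 [445.5 189.2] 435.0 [ 580.3 -367.4]
fine 60 [389.5 142.5] 899.0 [ 581.5 -369.7]
fine 90 [389.6 142.9] 374.5 [ 580.1 -368.2]
tub 60 [206.8 252.1] 637.5 [422.7 286.4]
tub 90 [206.6 252. ] 583.5 [422.9 287.1]
tub 60 [274.5 313.5] 2475.0 [423.  282.8]
tub 90 [275.  312.6] 1261.0 [423.7 280.6]
```

View pics/mos.png

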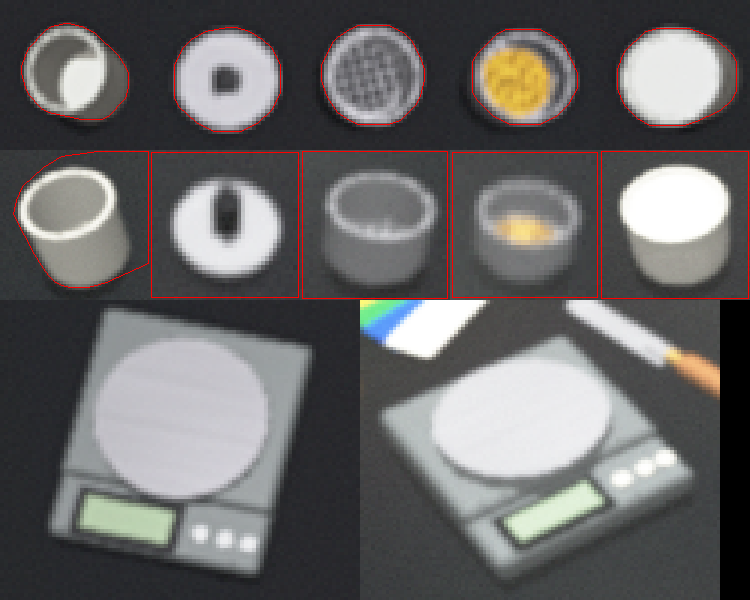

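The mosaic shows clean rims. The side threshold of 60 was too low because it took in the bench, so I'll redo the side with fitted rim ellipses, and fit the pan too.

```bash
python3 - <<'E'
from h import *
T=grab("top");S=grab("side")
for d in(T,S): print("cam",(-d["R"].T@d["t"]).round(0))
tb=dict(pot=(152,170,197,212),cover=(272,228,306,264),coarse=(340,230,378,268),fine=(428,170,464,208))
sb=dict(pot=(162,270,212,325),cover=(318,240,356,274),coarse=(368,190,404,230),fine=(374,128,406,158))
mid=dict(pot=35,cover=10,coarse=31,fine=22); top=dict(pot=70,cover=12,coarse=52,fine=34)
def ell(d,b,lo,ztop):
    x0,y0,x1,y1=b; m=(d["color"][y0:y1,x0:x1].min(2)>lo).astype(np.uint8)
    cs,_=cv2.findContours(m,cv2.RETR_EXTERNAL,cv2.CHAIN_APPROX_NONE)
    h=cv2.convexHull(max(cs,key=cv2.contourArea)); e=cv2.fitEllipse(h)
    c=np.array(e[0])+[x0,y0]; return c.round(1),np.round(e[1],1),ray(d,c,ztop).round(1)
for n in tb:
    c,_,a=blob(T,tb[n],65); print(n,"top",ray(T,c,mid[n]).round(1))
    for t in (75,80,85):
        c,_,a=blob(S,sb[n],t); print("  side",t,a,ray(S,c,mid[n]).round(1))
for lo in(150,170,190): print("pot rim",ell(S,sb["pot"],lo,70),ell(T,tb["pot"],lo-20,70))
for lo in(100,110,120): print("coarse rim",ell(S,sb["coarse"],lo,52),"fine",ell(S,sb["fine"],lo,34))
for lo in(165,175,185): print("pan",ell(T,(225,125,292,200),lo,48),ell(S,(200,185,285,260),lo,48))
print("keys px colors",T["color"][187,268],T["color"][156,262],T["color"][140,285])
# spatula line
m=cv2.inRange(cv2.cvtColor(T["color"],cv2.COLOR_RGB2GRAY)[115:200,303:322],90,255)
p=np.argwhere(m>0)[:,::-1]+[303,115]
print("spatula",ray(T,p[p[:,1].argmin()],7),ray(T,p[p[:,1].argmax()],7))
for u in((233,190),(287,128),(266,196),(240,128)): print(ray(T,u,36).round(0))
E
```

```text
cam [ 402.    4. 1138.]
cam [ 23. 608. 846.]
pot top [592.  378.7]
  side 75 1278.5 [591.8 374.4]
  side 80 1246.0 [592.2 374.3]
  side 85 1236.5 [592.2 374.4]
cover top [432.6  68.5]
  side 75 532.5 [430.8  69. ]
  side 80 512.5 [430.5  69.2]
  side 85 508.5 [430.3  69.3]
coarse top [ 422.8 -117.8]
  side 75 881.0 [ 430. -119.]
  side 80 692.5 [ 421.2 -116.2]
  side 85 679.5 [ 421.3 -116. ]
fine top [ 579.7 -365.2]
  side 75 610.5 [ 583.4 -354. ]
  side 80 416.0 [ 577.5 -361.3]
  side 85 381.5 [ 576.4 -361.9]
pot rim (array([184. , 289.6]), array([26. , 33.1]), array([586.2, 377. ])) (array([171.2, 189. ]), array([23.6, 24.5]), array([589.3, 373.8]))
pot rim (array([184. , 289.5]), array([25.1, 32.8]), array([586.3, 376.9])) (array([171.2, 189. ]), array([22.7, 24.2]), array([589.2, 373.9]))
pot rim (array([183.9, 289.4]), array([24.6, 32.1]), array([586.8, 376.9])) (array([175.7, 189.3]), array([12.8, 22.7]), array([588.3, 362.1]))
coarse rim (array([386.3, 209.2]), array([27.3, 30. ]), array([411.2, -98.7])) fine (array([389.4, 142.7]), array([20.5, 22.8]), array([ 569.6, -348.7])
[... 204 characters left out ...]
, 26.1]), array([ 418.4, -111.6])) fine (array([389.9, 140.9]), array([15.1, 21.7]), array([ 573.6, -357. ]))
pan (array([259.9, 155.6]), array([42.2, 43.8]), array([680., 142.])) (array([238.7, 218.8]), array([53.4, 70.5]), array([667. , 155.5]))
pan (array([260. , 155.7]), array([41.5, 43.1]), array([679.6, 141.5])) (array([237.7, 216.8]), array([43.1, 73.8]), array([674. , 152.5]))
pan (array([260.1, 155.8]), array([40.8, 42.5]), array([679.5, 141.4])) (array([240.2, 213.9]), array([35.4, 67.6]), array([676.6, 141.7]))
keys px colors [160 165 166] [200 200 206] [154 158 160]
spatula [7.88825853e+02 1.14133186e-01] [582.64672135   1.99849328]
[589. 217.]
[760.  68.]
[570. 127.]
[763. 199.]
```

Estimates, consistent to about 3 mm: pot (589,375.5), cover (432,68.8), coarse (422,-117), fine (578,-363), pan (678.5,141.5). I'll turn the tool to yaw 0 and move over the pot.

Request:
{"api": "move_arm", "payload": {
  "commands": [
    {"slide": [0, 0, 0], "spin": 0.92},
    {"slide": [0, 0, 0], "spin": 0.92},
    {"slide": [0, 0, 0], "spin": 0.93},
    {"slide": [0.2, -0.45, 0], "spin": 0},
    {"slide": [0.4, -0.9, 0], "spin": 0},
    {"slide": [0.4, -0.9, 0], "spin": 0},
    {"slide": [0.4, -0.9, 0], "spin": 0},
    {"slide": [0.4, -0.9, 0], "spin": 0},
    {"slide": [0.4, -0.9, 0], "spin": 0},
    {"slide": [0.4, -0.9, 0], "spin": 0},
    {"slide": [0.4, -0.9, 0], "spin": 0},
    {"slide": [0.4, -0.9, 0], "spin": 0},
    {"slide": [0.4, -0.9, 0], "spin": 0},
    {"slide": [0.4, -0.9, 0], "spin": 0},
    {"slide": [0.4, -0.9, 0], "spin": 0},
    {"slide": [0.4, -0.9, 0], "spin": 0},
    {"slide": [0.4, -0.9, 0], "spin": 0},
    {"slide": [0.4, -0.9, 0], "spin": 0},
    {"slide": [0.4, -0.9, 0], "spin": 0}
  ],
  "jaw": -1
}}

```text
time_s: 1.88
tcp_pos: [350.0, -130.2, 231.4]
eef_rot: [-3.141, -0.0, 0.002]
contact_force: [0.4, -0.7, -0.3]
gripper_width: 85.5
gripper_force: 0.0
```

Request:
{"api": "move_arm", "payload": {
  "commands": [
    {"slide": [0.4, -0.9, 0], "spin": 0},
    {"slide": [0.4, -0.9, 0], "spin": 0},
    {"slide": [0.4, -0.9, 0], "spin": 0},
    {"slide": [0.4, -0.9, 0], "spin": 0},
    {"slide": [0.4, -0.9, 0], "spin": 0},
    {"slide": [0.4, -0.9, 0], "spin": 0},
    {"slide": [0.4, -0.9, 0], "spin": 0},
    {"slide": [0.4, -0.9, 0], "spin": 0},
    {"slide": [0.4, -0.9, 0], "spin": 0},
    {"slide": [0.4, -0.9, 0], "spin": 0},
    {"slide": [0.4, -0.9, 0], "spin": 0},
    {"slide": [0.4, -0.9, 0], "spin": 0},
    {"slide": [0.4, -0.9, 0], "spin": 0},
    {"slide": [0.4, -0.9, 0], "spin": 0},
    {"slide": [0.4, -0.9, 0], "spin": 0},
    {"slide": [0.4, -0.9, 0], "spin": 0},
    {"slide": [0.2, -0.45, 0], "spin": 0},
    {"slide": [0, 0, 0], "spin": 0},
    {"slide": [0, 0, 0], "spin": 0}
  ]
}}

```text
time_s: 3.47
tcp_pos: [547.3, 313.3, 230.7]
eef_rot: [3.141, 0.002, 0.003]
contact_force: [0.7, -0.0, -0.2]
gripper_width: 85.0
gripper_force: 0.0
```

Request:
{"api": "move_arm", "payload": {
  "commands": [
    {"slide": [0.7, -1.0, 0], "spin": 0},
    {"slide": [0.7, -1.0, 0], "spin": 0},
    {"slide": [0, -0.07, 0.4], "spin": 0},
    {"slide": [0, 0, 0.9], "spin": 0},
    {"slide": [0, 0, 0.9], "spin": 0},
    {"slide": [0, 0, 0.9], "spin": 0},
    {"slide": [0, 0, 0.9], "spin": 0},
    {"slide": [0, 0, 0.9], "spin": 0},
    {"slide": [0, 0, 0.9], "spin": 0},
    {"slide": [0, 0, 0.6], "spin": 0},
    {"slide": [0, 0, 0.3], "spin": 0},
    {"slide": [0, 0, 0], "spin": 0},
    {"slide": [0, 0, 0], "spin": 0}
  ]
}}

```text
time_s: 4.55
tcp_pos: [590.5, 374.2, 30.9]
eef_rot: [3.141, -0.0, -0.0]
contact_force: [0.6, -0.5, -0.7]
gripper_width: 85.4
gripper_force: 0.0
```

Request:
{"api": "move_arm", "payload": {
  "commands": [
    {"slide": [0, 0, 0], "spin": 0},
    {"slide": [0, 0, 0], "spin": 0},
    {"slide": [0, 0, 0], "spin": 0},
    {"slide": [0, 0, 0], "spin": 0},
    {"slide": [0, 0, 0], "spin": 0},
    {"slide": [0, 0, 0], "spin": 0},
    {"slide": [0, 0, 0], "spin": 0},
    {"slide": [0, 0, 0], "spin": 0}
  ],
  "jaw": 1,
  "squeeze": 25
}}

```text
time_s: 5.22
tcp_pos: [591.7, 375.4, 32.4]
eef_rot: [-3.14, -0.003, -0.0]
contact_force: [-1.0, -0.7, 5.1]
gripper_width: 61.4
gripper_force: 28.5
```

Request:
{"api": "move_arm", "payload": {
  "commands": [
    {"slide": [0, 0, -0.3], "spin": 0},
    {"slide": [0, 0, -0.7], "spin": 0},
    {"slide": [0, 0, -0.8], "spin": 0},
    {"slide": [0, 0, -0.8], "spin": 0},
    {"slide": [0.1, 0.3, -0.4], "spin": 0},
    {"slide": [0.3, 0.75, 0], "spin": 0},
    {"slide": [0.3, 0.75, 0], "spin": 0},
    {"slide": [0.3, 0.75, 0], "spin": 0},
    {"slide": [0.3, 0.75, 0], "spin": 0},
    {"slide": [0.3, 0.75, 0], "spin": 0},
    {"slide": [0.3, 0.75, 0], "spin": 0},
    {"slide": [0.3, 0.75, 0], "spin": 0},
    {"slide": [0.3, 0.75, 0], "spin": 0},
    {"slide": [0.3, 0.75, 0], "spin": 0},
    {"slide": [0.15, 0.6, 0], "spin": 0},
    {"slide": [0, 0.15, 0], "spin": 0},
    {"slide": [0, 0, 0], "spin": 0},
    {"slide": [0, 0, 0], "spin": 0},
    {"slide": [0, 0, 0], "spin": 0}
  ]
}}

```text
time_s: 6.8
tcp_pos: [678.4, 142.0, 120.2]
eef_rot: [-3.141, 0.001, 0.0]
contact_force: [-0.6, 0.3, -0.5]
gripper_width: 61.9
gripper_force: 27.8
```

```bash
python3 - <<'E'
from h import *
S=grab("side");T=grab("top");o=sensors.get_obs();print(o["tcp_pos"],o["gripper_width"])
a=S["color"][100:300,140:390][:,:,::-1]; b=T["color"][90:250,180:380][:,:,::-1]
cv2.imwrite("pics/p1.png",np.hstack([cv2.resize(a,(450,360)),cv2.resize(b,(350,360))]))
E
```

```text
[678.52086955 142.16647485 120.2966938 ] 61.902593561405844
```

View pics/p1.png

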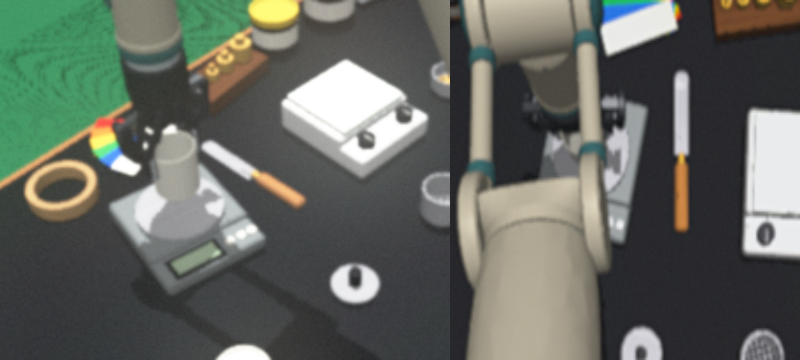

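The pot is held upright over the pan, visible around (175,165) in the left crop. I'll lower it gently.

Request:
{"api": "move_arm", "payload": {
  "commands": [
    {"slide": [0.05, 0, 0.2], "spin": 0},
    {"slide": [0, 0.02, 0.4], "spin": 0},
    {"slide": [0, 0, 0.3], "spin": 0},
    {"slide": [0, 0, 0.2], "spin": 0},
    {"slide": [0, 0, 0.1], "spin": 0},
    {"slide": [0, 0, 0.03], "spin": 0},
    {"slide": [0, 0, 0], "spin": 0},
    {"slide": [0, 0, 0], "spin": 0}
  ]
}}

```text
time_s: 7.57
tcp_pos: [680.8, 140.3, 83.6]
eef_rot: [3.142, -0.001, -0.0]
contact_force: [0.6, -0.2, -1.5]
gripper_width: 61.5
gripper_force: 27.8
```

Request:
{"api": "move_arm", "payload": {
  "commands": [
    {"slide": [0, 0, 0.03], "spin": 0},
    {"slide": [0, 0, 0.02], "spin": 0},
    {"slide": [0, 0, 0], "spin": 0},
    {"slide": [0, 0, 0], "spin": 0}
  ]
}}

```text
time_s: 7.9
tcp_pos: [680.6, 140.2, 82.1]
eef_rot: [3.142, -0.0, -0.0]
contact_force: [0.8, 0.4, -0.6]
gripper_width: 61.9
gripper_force: 27.8
```

Request:
{"api": "move_arm", "payload": {
  "commands": [
    {"slide": [0, -0.03, 0.03], "spin": 0},
    {"slide": [0, 0, 0.02], "spin": 0},
    {"slide": [0, 0, 0], "spin": 0},
    {"slide": [0, 0, 0], "spin": 0}
  ]
}}

```text
time_s: 8.23
tcp_pos: [680.6, 141.3, 80.5]
eef_rot: [-3.142, -0.0, -0.0]
contact_force: [0.2, 0.5, -0.0]
gripper_width: 61.7
gripper_force: 27.8
```

Request:
{"api": "move_arm", "payload": {
  "commands": [
    {"slide": [0, 0, 0.03], "spin": 0},
    {"slide": [0, 0, 0], "spin": 0},
    {"slide": [0, 0, 0], "spin": 0}
  ]
}}

```text
time_s: 8.48
tcp_pos: [680.6, 141.3, 80.5]
eef_rot: [-3.141, -0.001, -0.0]
contact_force: [-1.6, -0.4, 5.8]
gripper_width: 61.7
gripper_force: 28.4
```

Request:
{"api": "move_arm", "payload": {
  "commands": [
    {"slide": [0, 0, 0], "spin": 0},
    {"slide": [0, 0, 0], "spin": 0},
    {"slide": [0, 0, 0], "spin": 0},
    {"slide": [0, 0, 0], "spin": 0},
    {"slide": [0, 0, 0], "spin": 0},
    {"slide": [0, 0, -0.3], "spin": 0},
    {"slide": [0, 0, -0.8], "spin": 0},
    {"slide": [0, 0, -0.9], "spin": 0},
    {"slide": [0, 0, -0.9], "spin": 0},
    {"slide": [0, 0, -0.9], "spin": 0},
    {"slide": [-0.1, 0.4, -0.9], "spin": 0},
    {"slide": [-0.2, 0.9, 0], "spin": 0},
    {"slide": [-0.2, 0.9, 0], "spin": 0},
    {"slide": [-0.2, 0.9, 0], "spin": 0},
    {"slide": [-0.2, 0.9, 0], "spin": 0},
    {"slide": [-0.2, 0.9, 0], "spin": 0},
    {"slide": [-0.2, 0.9, 0], "spin": 0},
    {"slide": [-0.2, 0.9, 0], "spin": 0}
  ],
  "jaw": -1
}}

```text
time_s: 9.98
tcp_pos: [635.1, -61.0, 221.3]
eef_rot: [3.141, -0.001, -0.0]
contact_force: [0.0, 0.4, -0.8]
gripper_width: 85.2
gripper_force: 0.0
```

Request:
{"api": "move_arm", "payload": {
  "commands": [
    {"slide": [-0.2, 0.9, 0], "spin": 0},
    {"slide": [-0.2, 0.9, 0], "spin": 0},
    {"slide": [-0.2, 0.9, 0], "spin": 0},
    {"slide": [-0.2, 0.9, 0], "spin": 0},
    {"slide": [-0.2, 0.9, 0], "spin": 0},
    {"slide": [-0.2, 0.9, 0], "spin": 0},
    {"slide": [-0.2, 0.9, 0], "spin": 0},
    {"slide": [-0.2, 0.9, 0], "spin": 0},
    {"slide": [-0.2, 0.9, 0], "spin": 0},
    {"slide": [-0.1, 0.7, 0], "spin": 0},
    {"slide": [0, 0.3, 0], "spin": 0},
    {"slide": [0, 0, 0], "spin": 0},
    {"slide": [0, 0, 0], "spin": 0}
  ]
}}

```text
time_s: 11.07
tcp_pos: [578.5, -332.2, 220.6]
eef_rot: [-3.141, -0.0, -0.001]
contact_force: [-0.4, 0.6, -0.2]
gripper_width: 85.2
gripper_force: 0.0
```

```bash
python3 - <<'E'
from h import *
S=grab("side");T=grab("top");o=sensors.get_obs();print(o["tcp_pos"],o["gripper_width"])
a=S["color"][150:280,170:320][:,:,::-1]; b=T["color"][110:210,210:325][:,:,::-1]
cv2.imwrite("pics/p2.png",np.hstack([cv2.resize(a,(400,350),interpolation=0),cv2.resize(b,(400,350),interpolation=0)]))
E
```

```text
[ 578.67740033 -331.19175263  220.68523481] 85.87284325309436
```

View pics/p2.png

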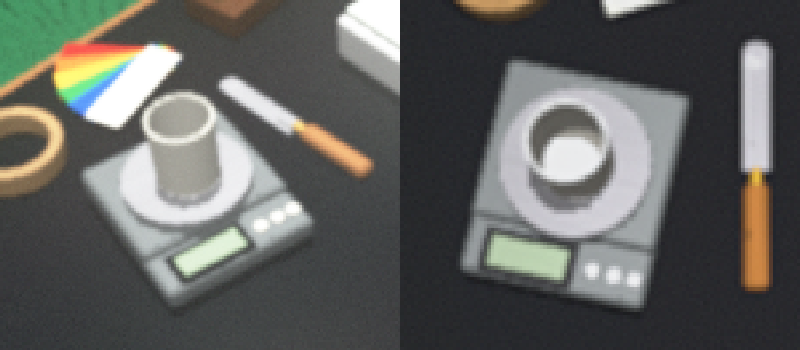

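The pot stands upright on the pan, rim centre at about side px (236.8,193.3) and top px (257.7,150.8). I'll cast those rays at z=118 and refine the fine strainer as well.

```bash
python3 - <<'E'
from h import *
S=grab("side");T=grab("top")
print(ray(S,(236.8,193.3),118),ray(T,(257.7,150.8),118))
# opening bottoms / pan in side: extents of the pan ellipse from crop (120..255, 127..225)
print("pan side",ray(S,(170+187.5/2.667-.5,150+176/2.692-.5),48))
# pad line test: expected px for TCP now
p=sensors.get_obs()["tcp_pos"]; print(p,px(S,p),px(T,p))
E
```

```text
[675.20404276 141.87052601] [674.90765214 138.62647581]
pan side [674.88055396 144.66358013]
[ 578.73036745 -331.17413867  220.70651453] [390.35624836  86.98445723] [458.23368617 175.53146199]
```

Request:
{"api": "move_arm", "payload": {
  "commands": [
    {"slide": [0, 0.5, 0], "spin": 0},
    {"slide": [0, 0.56, 0.3], "spin": 0},
    {"slide": [0, 0, 0.9], "spin": 0},
    {"slide": [0, 0, 0.9], "spin": 0},
    {"slide": [0, 0, 0.9], "spin": 0},
    {"slide": [0, 0, 0.9], "spin": 0},
    {"slide": [0, 0, 0.9], "spin": 0},
    {"slide": [0, 0, 0.9], "spin": 0},
    {"slide": [0, 0, 0.8], "spin": 0},
    {"slide": [0, 0, 0.4], "spin": 0},
    {"slide": [0, 0, 0.16], "spin": 0},
    {"slide": [0, 0, 0], "spin": 0},
    {"slide": [0, 0, 0], "spin": 0}
  ]
}}

```text
time_s: 12.35
tcp_pos: [579.1, -365.7, 9.5]
eef_rot: [3.14, -0.001, -0.0]
contact_force: [0.2, -0.2, 0.3]
gripper_width: 85.6
gripper_force: 0.0
```

Request:
{"api": "move_arm", "payload": {
  "commands": [
    {"slide": [0, 0, 0], "spin": 0},
    {"slide": [0, 0, 0], "spin": 0},
    {"slide": [0, 0, 0], "spin": 0},
    {"slide": [0, 0, 0], "spin": 0},
    {"slide": [0, 0, 0], "spin": 0},
    {"slide": [0, 0, 0], "spin": 0},
    {"slide": [0, 0, 0], "spin": 0}
  ],
  "jaw": 1,
  "squeeze": 20
}}

```text
time_s: 12.93
tcp_pos: [579.4, -365.3, 10.7]
eef_rot: [3.139, -0.003, -0.0]
contact_force: [0.4, 0.4, 5.8]
gripper_width: 61.8
gripper_force: 22.3
```

Request:
{"api": "move_arm", "payload": {
  "commands": [
    {"slide": [0, 0, 0], "spin": 0},
    {"slide": [0, 0, 0], "spin": 0},
    {"slide": [0, 0, 0], "spin": 0},
    {"slide": [0, 0, 0], "spin": 0},
    {"slide": [0, 0, 0], "spin": -1},
    {"slide": [0, 0, 0], "spin": -1},
    {"slide": [0, 0, 0], "spin": -1},
    {"slide": [0, 0, 0], "spin": -1},
    {"slide": [0, 0, 0], "spin": -1},
    {"slide": [0, 0, 0], "spin": -1},
    {"slide": [0, 0, 0], "spin": -1},
    {"slide": [0, 0, 0], "spin": -1},
    {"slide": [0, 0, 0], "spin": -1},
    {"slide": [0, 0, 0], "spin": -1},
    {"slide": [0, 0, 0], "spin": -1},
    {"slide": [0, 0, 0], "spin": -1},
    {"slide": [0, 0, 0], "spin": -1},
    {"slide": [0, 0, 0], "spin": -1},
    {"slide": [0, 0, 0], "spin": -1},
    {"slide": [0, 0, 0], "spin": 0}
  ],
  "jaw": -1
}}

```text
time_s: 14.6
tcp_pos: [578.2, -364.5, 8.4]
eef_rot: [-3.141, -0.0, 1.572]
contact_force: [-0.1, -0.3, -0.7]
gripper_width: 85.1
gripper_force: 0.0
```

Request:
{"api": "move_arm", "payload": {
  "commands": [
    {"slide": [0, 0, 0], "spin": 0},
    {"slide": [0, 0, 0], "spin": 0},
    {"slide": [0, 0, 0], "spin": 0},
    {"slide": [0, 0, 0], "spin": 0},
    {"slide": [0, 0, 0], "spin": 0},
    {"slide": [0, 0, 0], "spin": 0},
    {"slide": [0, 0, 0], "spin": 0},
    {"slide": [0, 0, 0], "spin": 0}
  ],
  "jaw": 1,
  "squeeze": 25
}}

```text
time_s: 15.27
tcp_pos: [578.5, -364.7, 8.9]
eef_rot: [3.141, 0.0, 1.57]
contact_force: [0.6, 0.6, 0.9]
gripper_width: 61.7
gripper_force: 27.5
```

Request:
{"api": "move_arm", "payload": {
  "commands": [
    {"slide": [0, 0, -0.2], "spin": 0},
    {"slide": [0, 0, -0.6], "spin": 0},
    {"slide": [0, 0, -0.9], "spin": 0},
    {"slide": [0, 0, -0.9], "spin": 0},
    {"slide": [0, 0, -0.9], "spin": 0},
    {"slide": [0, 0, -0.9], "spin": 0},
    {"slide": [0.2, 0, -0.7], "spin": 0},
    {"slide": [0.5, 0.1, -0.3], "spin": 0},
    {"slide": [0.8, 0.16, 0], "spin": 0},
    {"slide": [0.9, 0.18, 0], "spin": 0},
    {"slide": [0.9, 0.18, 0], "spin": 0},
    {"slide": [0.9, 0.18, 0], "spin": 0},
    {"slide": [0.9, 0.18, 0], "spin": 0},
    {"slide": [0.9, 0.18, 0], "spin": 0},
    {"slide": [0.9, 0.18, 0], "spin": 0},
    {"slide": [0.9, 0.18, 0], "spin": 0},
    {"slide": [0.9, 0.18, 0], "spin": 0},
    {"slide": [0.9, 0.18, 0], "spin": 0}
  ]
}}

```text
time_s: 16.77
tcp_pos: [633.9, -73.9, 169.7]
eef_rot: [-3.139, -0.001, 1.571]
contact_force: [1.0, -0.7, -0.1]
gripper_width: 61.4
gripper_force: 27.6
```

Request:
{"api": "move_arm", "payload": {
  "commands": [
    {"slide": [0.9, 0.18, 0], "spin": 0},
    {"slide": [0.9, 0.18, 0], "spin": 0},
    {"slide": [0.9, 0.18, 0], "spin": 0},
    {"slide": [0.9, 0.18, 0], "spin": 0},
    {"slide": [0.9, 0.18, 0], "spin": 0},
    {"slide": [0.9, 0.18, 0], "spin": 0},
    {"slide": [0.6, 0.18, 0], "spin": 0},
    {"slide": [0.3, 0.1, 0], "spin": 0},
    {"slide": [0, 0, 0], "spin": 0},
    {"slide": [0, 0, 0], "spin": 0},
    {"slide": [0, 0, 0], "spin": 0}
  ]
}}

```text
time_s: 17.68
tcp_pos: [675.1, 111.3, 170.3]
eef_rot: [-3.14, 0.001, 1.57]
contact_force: [0.5, -0.8, -0.2]
gripper_width: 61.7
gripper_force: 27.6
```

Request:
{"api": "move_arm", "payload": {
  "commands": [
    {"slide": [0.5, 0.06, 0], "spin": 0},
    {"slide": [0.4, 0, 0.3], "spin": 0},
    {"slide": [0.1, 0, 0.5], "spin": 0},
    {"slide": [0, 0, 0.2], "spin": 0},
    {"slide": [0, 0, 0], "spin": 0},
    {"slide": [0, 0, 0], "spin": 0},
    {"slide": [0, 0, 0], "spin": 0}
  ]
}}

```text
time_s: 18.27
tcp_pos: [677.9, 142.2, 141.1]
eef_rot: [3.141, 0.0, 1.57]
contact_force: [0.3, 0.2, 0.3]
gripper_width: 61.6
gripper_force: 27.6
```

```bash
python3 - <<'E'
from h import *
S=grab("side");T=grab("top");o=sensors.get_obs();print(o["tcp_pos"],o["gripper_width"])
a=S["color"][120:250,170:320][:,:,::-1]; b=T["color"][110:210,210:325][:,:,::-1]
cv2.imwrite("pics/p3.png",np.hstack([cv2.resize(a,(480,416),interpolation=0),cv2.resize(b,(320,416),interpolation=0)]))
E
```

```text
[678.08256274 142.18088236 141.50652432] 61.89437505716058
```

View pics/p3.png

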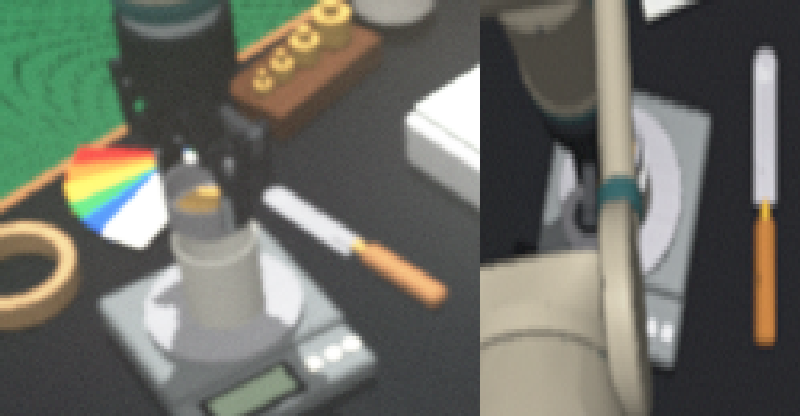

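```bash
python3 - <<'E'
from h import *
S=grab("side"); T=grab("top"); r=S["R"][0]; 
for xy,z in(((675,140.5),118),((677,141.3),118),((678.1,142.2),142),((678.1,142.2),166)):
    for s in(-1,1): print(xy,z,s,((px(S,np.array([*xy,z])+s*31*r)-[170,120])*3.2).round(0))
m=S["color"][120:250,170:320].max(2)
for row in(62,66,70,76,80,84): print(row+120,m[row,48:90].tolist())
E
```

```text
(675, 140.5) 118 -1 [173. 234.]
(675, 140.5) 118 1 [258. 234.]
(677, 141.3) 118 -1 [170. 233.]
(677, 141.3) 118 1 [255. 233.]
(678.1, 142.2) 142 -1 [163. 209.]
(678.1, 142.2) 142 1 [249. 209.]
(678.1, 142.2) 166 -1 [158. 183.]
(678.1, 142.2) 166 1 [246. 183.]
182 [255, 255, 247, 187, 137, 133, 144, 157, 170, 173, 175, 173, 177, 175, 178, 176, 179, 174, 174, 170, 143, 121, 116, 95, 78, 66, 61, 62, 63, 63, 64, 68, 73, 106, 171, 218, 234, 240, 242, 242, 242, 241]
186 [255, 255, 255, 241, 159, 123, 122, 131, 137, 139, 141, 149, 149, 148, 148, 148, 146, 139, 135, 130, 122, 110, 119, 120, 100, 74, 63, 62, 63, 62, 67, 70, 68, 70, 74, 73, 75, 87, 122, 163, 201, 228]
190 [255, 253, 225, 148, 105, 110, 118, 118, 119, 121, 122, 122, 122, 123, 120, 120, 125, 125, 120, 120, 120, 110, 121, 124, 116, 92, 81, 92, 115, 167, 225, 229, 178, 121, 92, 76, 70, 70, 77, 71, 74, 74]
196 [72, 73, 71, 71, 90, 128, 167, 158, 148, 150, 148, 154, 154, 156, 157, 158, 155, 160, 162, 163, 164, 167, 169, 167, 171, 170, 170, 169, 175, 182, 182, 164, 169, 186, 196, 194, 196, 183, 159, 126, 89, 79]
200 [71, 67, 71, 68, 72, 81, 114, 150, 176, 179, 184, 175, 168, 168, 165, 164, 165, 166, 170, 168, 172, 175, 177, 182, 184, 183, 179, 167, 166, 154, 149, 146, 169, 215, 233, 232, 227, 221, 214, 203, 195, 176]
204 [95, 112, 143, 177, 214, 229, 232, 215, 182, 161, 161, 160, 165, 163, 167, 165, 170, 170, 170, 169, 163, 164, 166, 165, 161, 160, 159, 157, 157, 151, 150, 147, 150, 188, 227, 238, 239, 240, 240, 240, 238, 234]
```

The fine strainer hangs level over the pot, aligned to within about 2 mm. I'll lower it.

Request:
{"api": "move_arm", "payload": {
  "commands": [
    {"slide": [-0.03, -0.05, 0.2], "spin": 0},
    {"slide": [0, 0, 0.2], "spin": 0},
    {"slide": [0, 0, 0.1], "spin": 0},
    {"slide": [0, 0, 0.1], "spin": 0},
    {"slide": [0, 0, 0.07], "spin": 0},
    {"slide": [0, 0, 0], "spin": 0},
    {"slide": [0, 0, 0], "spin": 0}
  ]
}}

```text
time_s: 19.05
tcp_pos: [676.0, 141.5, 120.3]
eef_rot: [-3.141, 0.0, 1.57]
contact_force: [-0.5, 0.2, -0.3]
gripper_width: 61.9
gripper_force: 27.6
```

Request:
{"api": "move_arm", "payload": {
  "commands": [
    {"slide": [0, 0, 0.03], "spin": 0},
    {"slide": [0, 0, 0.02], "spin": 0},
    {"slide": [0, 0, 0], "spin": 0},
    {"slide": [0, 0, 0], "spin": 0}
  ]
}}

```text
time_s: 19.38
tcp_pos: [676.1, 141.5, 119.2]
eef_rot: [3.141, 0.0, 1.571]
contact_force: [-0.6, -0.3, -0.0]
gripper_width: 61.9
gripper_force: 27.6
```

Request:
{"api": "move_arm", "payload": {
  "commands": [
    {"slide": [0, 0, 0.03], "spin": 0},
    {"slide": [0, 0, 0.02], "spin": 0},
    {"slide": [0, 0, 0], "spin": 0},
    {"slide": [0, 0, 0], "spin": 0}
  ]
}}

```text
time_s: 19.72
tcp_pos: [676.0, 141.5, 117.5]
eef_rot: [-3.141, 0.0, 1.571]
contact_force: [0.5, 0.3, -0.6]
gripper_width: 61.8
gripper_force: 27.6
```

Request:
{"api": "move_arm", "payload": {
  "commands": [
    {"slide": [0, 0, 0.03], "spin": 0},
    {"slide": [0, 0, 0], "spin": 0},
    {"slide": [0, 0, 0], "spin": 0}
  ]
}}

```text
time_s: 19.97
tcp_pos: [676.2, 141.5, 116.9]
eef_rot: [3.141, 0.0, 1.57]
contact_force: [-0.1, -0.2, 0.9]
gripper_width: 61.8
gripper_force: 27.7
```

Request:
{"api": "move_arm", "payload": {
  "commands": [
    {"slide": [0, 0, 0.02], "spin": 0},
    {"slide": [0, 0, 0], "spin": 0},
    {"slide": [0, 0, 0], "spin": 0}
  ]
}}

```text
time_s: 20.22
tcp_pos: [676.2, 141.5, 116.8]
eef_rot: [3.141, 0.0, 1.571]
contact_force: [-0.3, -0.4, 4.7]
gripper_width: 61.7
gripper_force: 28.1
```

Request:
{"api": "move_arm", "payload": {
  "commands": [
    {"slide": [0, 0, 0], "spin": 0},
    {"slide": [0, 0, 0], "spin": 0},
    {"slide": [0, 0, 0], "spin": 0},
    {"slide": [0, 0, 0], "spin": 0},
    {"slide": [0, 0, 0], "spin": 0},
    {"slide": [0, 0, -0.3], "spin": 0},
    {"slide": [0, 0, -0.7], "spin": 0},
    {"slide": [0, 0, -0.9], "spin": 0},
    {"slide": [-0.2, -0.2, -0.9], "spin": 0},
    {"slide": [-0.6, -0.6, -0.4], "spin": 0},
    {"slide": [-0.7, -0.7, 0], "spin": 0},
    {"slide": [-0.7, -0.7, 0], "spin": 0},
    {"slide": [-0.7, -0.7, 0], "spin": 0},
    {"slide": [-0.7, -0.7, 0], "spin": 0},
    {"slide": [-0.7, -0.7, 0], "spin": 0},
    {"slide": [-0.7, -0.7, 0], "spin": 0},
    {"slide": [-0.7, -0.7, 0], "spin": 0},
    {"slide": [-0.7, -0.7, 0], "spin": 0},
    {"slide": [-0.7, -0.7, 0], "spin": 0},
    {"slide": [-0.7, -0.7, 0], "spin": 0}
  ],
  "jaw": -1
}}

```text
time_s: 21.88
tcp_pos: [441.0, -93.3, 212.9]
eef_rot: [3.14, 0.001, 1.571]
contact_force: [-1.3, -0.5, -0.5]
gripper_width: 85.5
gripper_force: 0.0
```

Request:
{"api": "move_arm", "payload": {
  "commands": [
    {"slide": [-0.4, -0.3, 0], "spin": 0},
    {"slide": [0, 0, 0], "spin": 0},
    {"slide": [0, 0, 0], "spin": 0},
    {"slide": [0, 0, 0], "spin": 0}
  ]
}}

```text
time_s: 22.22
tcp_pos: [433.7, -104.2, 212.7]
eef_rot: [3.14, -0.0, 1.57]
contact_force: [0.0, -0.2, -0.7]
gripper_width: 85.3
gripper_force: 0.0
```

```bash
python3 - <<'E'
from h import *
S=grab("side");T=grab("top");o=sensors.get_obs();print(o["tcp_pos"],o["gripper_width"])
a=S["color"][150:280,170:320][:,:,::-1]; b=T["color"][110:210,210:325][:,:,::-1]
cv2.imwrite("pics/p4.png",np.hstack([cv2.resize(a,(400,350),interpolation=0),cv2.resize(b,(400,350),interpolation=0)]))
E
```

```text
[ 433.74798743 -103.87580012  212.29622744] 85.45964233555026
```

View pics/p4.png

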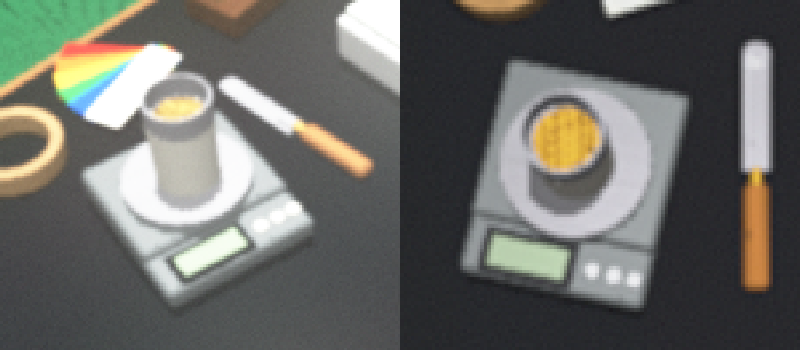

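The fine strainer sits flush and level on the pot (side crop rim ~(180,97), top crop mesh (567,138)). Next is the coarse strainer.

Request:
{"api": "move_arm", "payload": {
  "commands": [
    {"slide": [-0.46, -0.38, 0.2], "spin": 0},
    {"slide": [0, 0, 0.8], "spin": 0},
    {"slide": [0, 0, 0.9], "spin": 0},
    {"slide": [0, 0, 0.9], "spin": 0},
    {"slide": [0, 0, 0.9], "spin": 0},
    {"slide": [0, 0, 0.9], "spin": 0},
    {"slide": [0, 0, 0.9], "spin": 0},
    {"slide": [0, 0, 0.6], "spin": 0},
    {"slide": [0, 0, 0.18], "spin": 0},
    {"slide": [0, 0, 0], "spin": 0},
    {"slide": [0, 0, 0], "spin": 0}
  ]
}}

```text
time_s: 23.23
tcp_pos: [422.4, -118.1, 24.0]
eef_rot: [3.141, 0.0, 1.571]
contact_force: [0.5, -0.0, 0.0]
gripper_width: 85.4
gripper_force: 0.0
```

Request:
{"api": "move_arm", "payload": {
  "commands": [
    {"slide": [0, 0, 0], "spin": 0},
    {"slide": [0, 0, 0], "spin": 0},
    {"slide": [0, 0, 0], "spin": 0},
    {"slide": [0, 0, 0], "spin": 0},
    {"slide": [0, 0, 0], "spin": 0},
    {"slide": [0, 0, 0], "spin": 0},
    {"slide": [0, 0, 0], "spin": 0}
  ],
  "jaw": 1,
  "squeeze": 20
}}

```text
time_s: 23.82
tcp_pos: [422.6, -118.6, 25.1]
eef_rot: [3.139, 0.001, 1.57]
contact_force: [-1.0, 1.1, 6.8]
gripper_width: 62.2
gripper_force: 21.4
```

Request:
{"api": "move_arm", "payload": {
  "commands": [
    {"slide": [0, 0, 0], "spin": 0},
    {"slide": [0, 0, 0], "spin": 0},
    {"slide": [0, 0, 0], "spin": 0},
    {"slide": [0, 0, 0], "spin": 0},
    {"slide": [0, 0, 0], "spin": 1},
    {"slide": [0, 0, 0], "spin": 1},
    {"slide": [0, 0, 0], "spin": 1},
    {"slide": [0, 0, 0], "spin": 1},
    {"slide": [0, 0, 0], "spin": 1},
    {"slide": [0, 0, 0], "spin": 1},
    {"slide": [0, 0, 0], "spin": 1},
    {"slide": [0, 0, 0], "spin": 1},
    {"slide": [0, 0, 0], "spin": 1},
    {"slide": [0, 0, 0], "spin": 1},
    {"slide": [0, 0, 0], "spin": 1},
    {"slide": [0, 0, 0], "spin": 1},
    {"slide": [0, 0, 0], "spin": 1},
    {"slide": [0, 0, 0], "spin": 1},
    {"slide": [0, 0, 0], "spin": 1},
    {"slide": [0, 0, 0], "spin": 0}
  ],
  "jaw": -1
}}

```text
time_s: 25.48
tcp_pos: [421.4, -118.2, 23.6]
eef_rot: [-3.142, 0.0, -0.002]
contact_force: [0.5, 0.4, -0.7]
gripper_width: 85.3
gripper_force: 0.0
```

Request:
{"api": "move_arm", "payload": {
  "commands": [
    {"slide": [0, 0, 0], "spin": 0},
    {"slide": [0, 0, 0], "spin": 0},
    {"slide": [0, 0, 0], "spin": 0},
    {"slide": [0, 0, 0], "spin": 0},
    {"slide": [0, 0, 0], "spin": 0},
    {"slide": [0, 0, 0], "spin": 0},
    {"slide": [0, 0, 0], "spin": 0},
    {"slide": [0, 0, 0], "spin": 0}
  ],
  "jaw": 1,
  "squeeze": 25
}}

```text
time_s: 26.15
tcp_pos: [421.4, -118.1, 23.9]
eef_rot: [3.142, 0.0, 0.001]
contact_force: [-1.2, 0.6, 5.7]
gripper_width: 62.2
gripper_force: 27.1
```

Request:
{"api": "move_arm", "payload": {
  "commands": [
    {"slide": [0, 0, -0.2], "spin": 0},
    {"slide": [0, 0, -0.6], "spin": 0},
    {"slide": [0, 0, -0.9], "spin": 0},
    {"slide": [0, 0, -0.9], "spin": 0},
    {"slide": [0, 0, -0.9], "spin": 0},
    {"slide": [0, 0, -0.9], "spin": 0},
    {"slide": [0, 0, -0.9], "spin": 0},
    {"slide": [0.2, -0.2, -0.57], "spin": 0},
    {"slide": [0.5, -0.5, 0], "spin": 0},
    {"slide": [0.7, -0.7, 0], "spin": 0},
    {"slide": [0.7, -0.7, 0], "spin": 0},
    {"slide": [0.7, -0.7, 0], "spin": 0},
    {"slide": [0.7, -0.7, 0], "spin": 0},
    {"slide": [0.7, -0.7, 0], "spin": 0},
    {"slide": [0.7, -0.7, 0], "spin": 0},
    {"slide": [0.7, -0.7, 0], "spin": 0},
    {"slide": [0.7, -0.7, 0], "spin": 0},
    {"slide": [0.7, -0.7, 0], "spin": 0},
    {"slide": [0.7, -0.7, 0], "spin": 0}
  ]
}}

```text
time_s: 27.73
tcp_pos: [653.2, 113.8, 199.3]
eef_rot: [3.141, 0.001, 0.0]
contact_force: [0.8, 0.7, -1.7]
gripper_width: 62.0
gripper_force: 27.9
```

Request:
{"api": "move_arm", "payload": {
  "commands": [
    {"slide": [0.4, -0.5, 0], "spin": 0},
    {"slide": [0.2, -0.25, 0], "spin": 0},
    {"slide": [0, 0, 0], "spin": 0},
    {"slide": [0, 0, 0], "spin": 0},
    {"slide": [0, 0, 0], "spin": 0}
  ]
}}

```text
time_s: 28.15
tcp_pos: [669.5, 134.1, 199.7]
eef_rot: [3.141, 0.001, -0.001]
contact_force: [0.5, 0.1, -1.3]
gripper_width: 61.8
gripper_force: 27.9
```

Request:
{"api": "move_arm", "payload": {
  "commands": [
    {"slide": [0.2, -0.25, 0], "spin": 0},
    {"slide": [0, 0, 0], "spin": 0},
    {"slide": [0, 0, 0.3], "spin": 0},
    {"slide": [0, 0, 0.3], "spin": 0},
    {"slide": [0, 0, 0], "spin": 0},
    {"slide": [0, 0, 0], "spin": 0}
  ]
}}

```text
time_s: 28.65
tcp_pos: [675.6, 142.3, 180.3]
eef_rot: [3.141, 0.003, -0.001]
contact_force: [-0.4, 0.4, -1.1]
gripper_width: 62.5
gripper_force: 27.9
```

```bash
python3 - <<'E'
from h import *
S=grab("side");o=sensors.get_obs();print(o["tcp_pos"],o["gripper_width"])
a=S["color"][100:250,170:320][:,:,::-1]
cv2.imwrite("pics/p5.png",cv2.resize(a,(600,600),interpolation=0))
E
```

```text
[676.1524689  142.47721262 180.99857295] 62.113724041700465
```

View pics/p5.png

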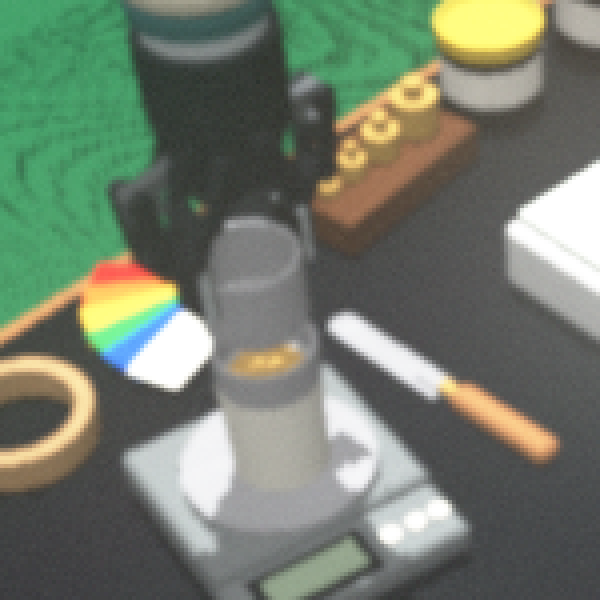

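The coarse strainer hangs coaxially above the fine one (columns ~215–305 over 217–322, with perspective). Lowering it.

Request:
{"api": "move_arm", "payload": {
  "commands": [
    {"slide": [0, 0.03, 0.2], "spin": 0},
    {"slide": [0, 0, 0.2], "spin": 0},
    {"slide": [0, 0, 0.15], "spin": 0},
    {"slide": [0, 0, 0.1], "spin": 0},
    {"slide": [0, 0, 0.05], "spin": 0},
    {"slide": [0, 0, 0], "spin": 0},
    {"slide": [0, 0, 0], "spin": 0}
  ]
}}

```text
time_s: 29.28
tcp_pos: [676.6, 141.8, 160.7]
eef_rot: [3.141, 0.0, -0.0]
contact_force: [0.0, 1.6, -0.2]
gripper_width: 61.9
gripper_force: 27.9
```

Request:
{"api": "move_arm", "payload": {
  "commands": [
    {"slide": [0, 0, 0.03], "spin": 0},
    {"slide": [0, 0, 0.03], "spin": 0},
    {"slide": [0, 0, 0], "spin": 0},
    {"slide": [0, 0, 0], "spin": 0}
  ]
}}

```text
time_s: 29.62
tcp_pos: [676.6, 141.8, 159.0]
eef_rot: [3.141, -0.0, -0.0]
contact_force: [-0.3, 0.6, -1.7]
gripper_width: 62.0
gripper_force: 27.9
```

Request:
{"api": "move_arm", "payload": {
  "commands": [
    {"slide": [0, 0, 0.03], "spin": 0},
    {"slide": [0, 0, 0], "spin": 0},
    {"slide": [0, 0, 0], "spin": 0}
  ]
}}

```text
time_s: 29.87
tcp_pos: [676.6, 141.8, 158.0]
eef_rot: [3.141, 0.0, -0.0]
contact_force: [0.7, -0.4, -0.6]
gripper_width: 61.8
gripper_force: 27.9
```

Request:
{"api": "move_arm", "payload": {
  "commands": [
    {"slide": [0, 0, 0.03], "spin": 0},
    {"slide": [0, 0, 0], "spin": 0},
    {"slide": [0, 0, 0], "spin": 0}
  ]
}}

```text
time_s: 30.12
tcp_pos: [676.5, 141.8, 157.1]
eef_rot: [3.141, 0.0, -0.0]
contact_force: [-0.1, 0.3, -0.8]
gripper_width: 61.7
gripper_force: 27.9
```

Request:
{"api": "move_arm", "payload": {
  "commands": [
    {"slide": [0, 0, 0.02], "spin": 0},
    {"slide": [0, 0, 0], "spin": 0},
    {"slide": [0, 0, 0], "spin": 0}
  ]
}}

```text
time_s: 30.37
tcp_pos: [676.6, 141.8, 156.5]
eef_rot: [3.142, 0.0, -0.0]
contact_force: [0.1, -0.3, -1.4]
gripper_width: 62.0
gripper_force: 27.9
```

Request:
{"api": "move_arm", "payload": {
  "commands": [
    {"slide": [0, 0, 0.02], "spin": 0},
    {"slide": [0, 0, 0], "spin": 0},
    {"slide": [0, 0, 0], "spin": 0}
  ]
}}

```text
time_s: 30.62
tcp_pos: [676.7, 141.8, 156.1]
eef_rot: [3.142, -0.0, -0.0]
contact_force: [0.5, 0.7, -1.2]
gripper_width: 62.0
gripper_force: 27.9
```

Request:
{"api": "move_arm", "payload": {
  "commands": [
    {"slide": [0, 0, 0.02], "spin": 0},
    {"slide": [0, 0, 0], "spin": 0},
    {"slide": [0, 0, 0], "spin": 0}
  ]
}}

```text
time_s: 30.87
tcp_pos: [676.7, 141.8, 156.0]
eef_rot: [3.142, -0.001, -0.0]
contact_force: [-0.7, -0.8, 3.7]
gripper_width: 62.4
gripper_force: 28.1
```

Request:
{"api": "move_arm", "payload": {
  "commands": [
    {"slide": [0, 0, 0.02], "spin": 0},
    {"slide": [0, 0, 0], "spin": 0},
    {"slide": [0, 0, 0], "spin": 0}
  ]
}}

```text
time_s: 31.12
tcp_pos: [676.8, 141.8, 156.0]
eef_rot: [-3.142, -0.001, -0.0]
contact_force: [-2.0, -0.5, 4.7]
gripper_width: 61.9
gripper_force: 28.4
```

Request:
{"api": "move_arm", "payload": {
  "commands": [
    {"slide": [0, 0, 0], "spin": 0},
    {"slide": [0, 0, 0], "spin": 0},
    {"slide": [0, 0, 0], "spin": 0},
    {"slide": [0, 0, 0], "spin": 0},
    {"slide": [0, 0, 0], "spin": 0},
    {"slide": [0, 0, -0.3], "spin": 0},
    {"slide": [0, 0, -0.7], "spin": 0},
    {"slide": [0, 0, -0.9], "spin": 0},
    {"slide": [-0.3, 0.1, -0.9], "spin": 0},
    {"slide": [-0.7, 0.2, -0.4], "spin": 0},
    {"slide": [-0.8, 0.24, 0], "spin": 0},
    {"slide": [-0.8, 0.24, 0], "spin": 0},
    {"slide": [-0.8, 0.24, 0], "spin": 0},
    {"slide": [-0.8, 0.24, 0], "spin": 0},
    {"slide": [-0.8, 0.24, 0], "spin": 0},
    {"slide": [-0.8, 0.24, 0], "spin": 0},
    {"slide": [-0.8, 0.24, 0], "spin": 0},
    {"slide": [-0.8, 0.24, 0], "spin": 0},
    {"slide": [-0.7, 0.22, 0], "spin": 0}
  ],
  "jaw": -1
}}

```text
time_s: 32.7
tcp_pos: [432.0, 68.4, 251.5]
eef_rot: [3.141, -0.001, -0.0]
contact_force: [-0.0, -0.4, 0.1]
gripper_width: 85.5
gripper_force: 0.0
```

Request:
{"api": "move_arm", "payload": {
  "commands": [
    {"slide": [0, 0, 0], "spin": 0},
    {"slide": [0, 0, 0], "spin": 0},
    {"slide": [0, 0, 0], "spin": 0}
  ]
}}

```text
time_s: 32.95
tcp_pos: [434.6, 68.7, 251.6]
eef_rot: [-3.142, -0.003, -0.0]
contact_force: [0.3, -0.5, 0.5]
gripper_width: 85.7
gripper_force: 0.0
```

```bash
python3 - <<'E'
from h import *
S=grab("side");T=grab("top");o=sensors.get_obs();print(o["tcp_pos"],o["gripper_width"])
a=S["color"][150:280,170:320][:,:,::-1]; b=T["color"][110:210,210:325][:,:,::-1]
cv2.imwrite("pics/p6.png",np.hstack([cv2.resize(a,(400,350),interpolation=0),cv2.resize(b,(400,350),interpolation=0)]))
E
```

```text
[434.77752408  68.83629302 251.09811033] 85.37982096416916
```

View pics/p6.png

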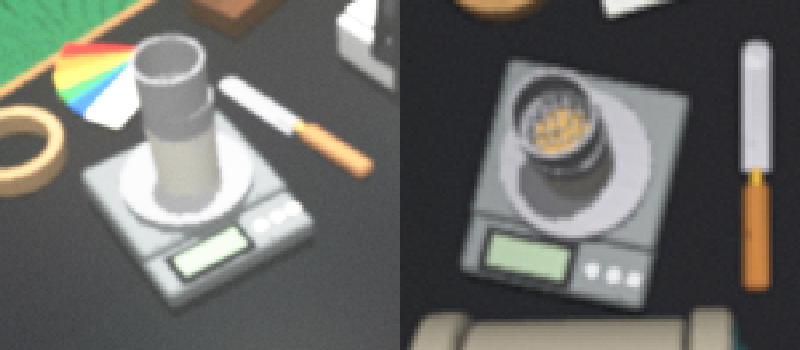

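The coarse strainer is in. There is a small step at the fine rim (side crop ~(212,100)), so I'll zoom in to check it.

```bash
python3 - <<'E'
from h import *
S=grab("side");T=grab("top")
a=S["color"][158:232,205:265][:,:,::-1]; b=T["color"][125:170,235:275][:,:,::-1]
cv2.imwrite("pics/p7.png",np.hstack([cv2.resize(a,(450,555),interpolation=2),cv2.resize(b,(350,555)[::1],interpolation=2)]))
# bounding of expected edges: coarse at z, pot
r=S["R"][0]
for z in(50,80,116,120,138,146,184):
    e=[(px(S,np.array([676.5,141.5,z])+s*31*r)-[205,158])*7.5 for s in(-1,1)]; print(z,np.round(e).tolist())
E
```

```text
50 [[169.0, 415.0], [359.0, 415.0]]
80 [[155.0, 349.0], [349.0, 349.0]]
116 [[138.0, 267.0], [337.0, 267.0]]
120 [[136.0, 258.0], [335.0, 258.0]]
138 [[127.0, 215.0], [329.0, 215.0]]
146 [[123.0, 195.0], [326.0, 195.0]]
184 [[103.0, 101.0], [311.0, 101.0]]
```

View pics/p7.png

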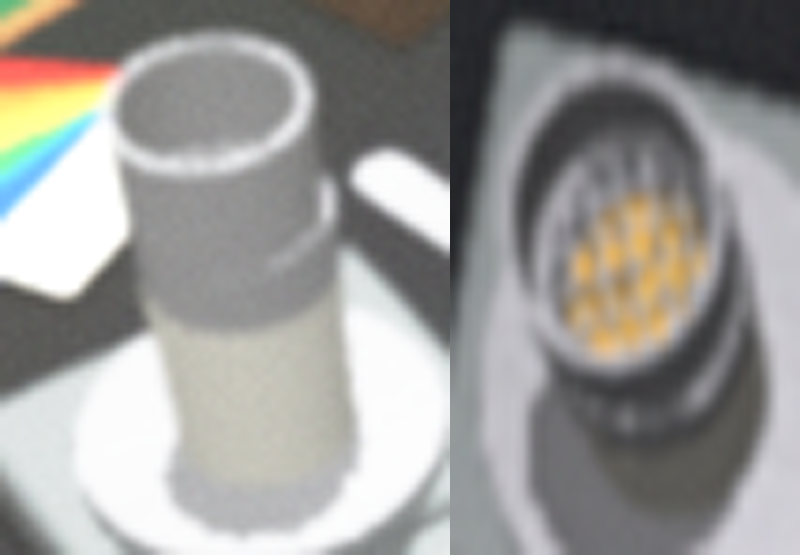

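The coarse rim centre is at (210,103) in the crop against (207,101) expected for a seated height of 184, and the gripper heights matched too. So it is fully seated, and the step is only lateral play of about 2 mm. Next is the cover, gripped by its knob.

Request:
{"api": "move_arm", "payload": {
  "commands": [
    {"slide": [-0.07, 0, 0.3], "spin": 0},
    {"slide": [0, 0, 0.9], "spin": 0},
    {"slide": [0, 0, 0.9], "spin": 0},
    {"slide": [0, 0, 0.9], "spin": 0},
    {"slide": [0, 0, 0.9], "spin": 0},
    {"slide": [0, 0, 0.9], "spin": 0},
    {"slide": [0, 0, 0.9], "spin": 0},
    {"slide": [0, 0, 0.9], "spin": 0},
    {"slide": [0, 0, 0.7], "spin": 0},
    {"slide": [0, 0, 0.4], "spin": 0},
    {"slide": [0, 0, 0.1], "spin": 0},
    {"slide": [0, 0, 0], "spin": 0},
    {"slide": [0, 0, 0], "spin": 0}
  ]
}}

```text
time_s: 34.23
tcp_pos: [431.8, 68.7, 16.9]
eef_rot: [3.142, -0.0, -0.0]
contact_force: [-0.6, -0.1, -0.6]
gripper_width: 85.3
gripper_force: 0.0
```

Request:
{"api": "move_arm", "payload": {
  "commands": [
    {"slide": [0, 0, 0], "spin": 0},
    {"slide": [0, 0, 0], "spin": 0},
    {"slide": [0, 0, 0], "spin": 0},
    {"slide": [0, 0, 0], "spin": 0},
    {"slide": [0, 0, 0], "spin": 0},
    {"slide": [0, 0, 0], "spin": 0},
    {"slide": [0, 0, 0], "spin": 0},
    {"slide": [0, 0, 0], "spin": 0},
    {"slide": [0, 0, 0], "spin": 0},
    {"slide": [0, 0, 0], "spin": 0},
    {"slide": [0, 0, 0], "spin": 0},
    {"slide": [0, 0, 0], "spin": 0}
  ],
  "jaw": 1,
  "squeeze": 20
}}

```text
time_s: 35.23
tcp_pos: [431.7, 68.6, 17.2]
eef_rot: [3.141, -0.001, -0.0]
contact_force: [-1.5, -0.6, 5.9]
gripper_width: 17.0
gripper_force: 20.6
```

Request:
{"api": "move_arm", "payload": {
  "commands": [
    {"slide": [0, 0, 0], "spin": 0},
    {"slide": [0, 0, -0.2], "spin": 0},
    {"slide": [0, 0, -0.6], "spin": 0},
    {"slide": [0, 0, -0.9], "spin": 0},
    {"slide": [0, 0, -0.9], "spin": 0},
    {"slide": [0, 0, -0.9], "spin": 0},
    {"slide": [0, 0, -0.9], "spin": 0},
    {"slide": [0, 0, -0.9], "spin": 0},
    {"slide": [0, 0, -0.9], "spin": 0},
    {"slide": [0, 0, -0.8], "spin": 0},
    {"slide": [0.3, -0.1, -0.5], "spin": 0},
    {"slide": [0.6, -0.18, 0], "spin": 0},
    {"slide": [0.8, -0.24, 0], "spin": 0},
    {"slide": [0.8, -0.24, 0], "spin": 0},
    {"slide": [0.8, -0.24, 0], "spin": 0},
    {"slide": [0.8, -0.24, 0], "spin": 0},
    {"slide": [0.8, -0.24, 0], "spin": 0},
    {"slide": [0.8, -0.24, 0], "spin": 0},
    {"slide": [0.8, -0.24, 0], "spin": 0}
  ],
  "squeeze": 30
}}

```text
time_s: 36.82
tcp_pos: [627.2, 127.8, 241.4]
eef_rot: [3.141, 0.001, -0.0]
contact_force: [0.2, -0.0, -0.5]
gripper_width: 16.9
gripper_force: 29.3
```

Request:
{"api": "move_arm", "payload": {
  "commands": [
    {"slide": [0.7, -0.2, 0], "spin": 0},
    {"slide": [0.4, -0.12, 0], "spin": 0},
    {"slide": [0.2, -0.06, 0], "spin": 0},
    {"slide": [0, 0, 0], "spin": 0},
    {"slide": [0, 0, 0], "spin": 0},
    {"slide": [0, 0, 0], "spin": 0}
  ]
}}

```text
time_s: 37.32
tcp_pos: [664.4, 138.6, 241.8]
eef_rot: [3.141, 0.001, -0.0]
contact_force: [-0.4, -0.5, -1.3]
gripper_width: 16.6
gripper_force: 29.3
```

Request:
{"api": "move_arm", "payload": {
  "commands": [
    {"slide": [0.3, -0.08, 0], "spin": 0},
    {"slide": [0.14, -0.03, 0], "spin": 0},
    {"slide": [0, 0, 0.3], "spin": 0},
    {"slide": [0, 0, 0.4], "spin": 0},
    {"slide": [0, 0, 0.2], "spin": 0},
    {"slide": [0, 0, 0], "spin": 0},
    {"slide": [0, 0, 0], "spin": 0},
    {"slide": [0, 0, 0], "spin": 0}
  ]
}}

```text
time_s: 37.98
tcp_pos: [678.9, 142.1, 215.1]
eef_rot: [3.142, -0.001, -0.0]
contact_force: [0.7, -0.4, 0.1]
gripper_width: 16.6
gripper_force: 29.3
```

```bash
python3 - <<'E'
from h import *
S=grab("side");o=sensors.get_obs();print(o["tcp_pos"],o["gripper_width"])
a=S["color"][120:240,180:300][:,:,::-1]
cv2.imwrite("pics/p8.png",cv2.resize(a,(600,600),interpolation=2))
E
```

```text
[679.00671872 142.12561116 215.38050802] 16.678389517776925
```

View pics/p8.png

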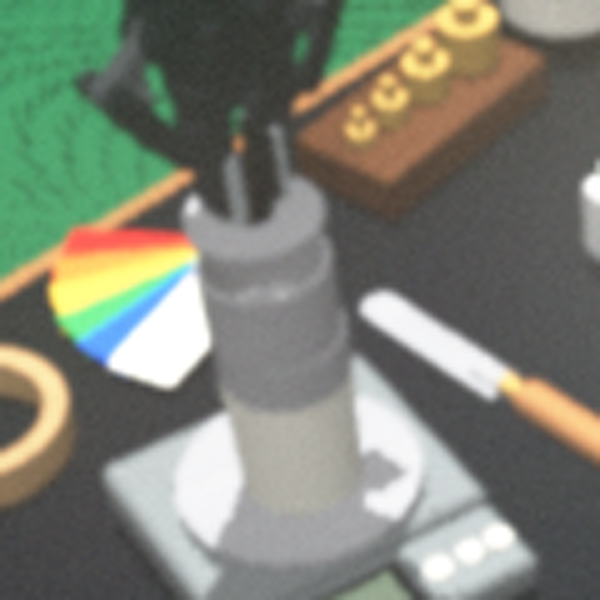

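The cover is level and concentric: disc centre ~255 against rim centre ~266, with about 9 px of expected perspective lean. Lowering it.

Request:
{"api": "move_arm", "payload": {
  "commands": [
    {"slide": [-0.03, 0, 0.2], "spin": 0},
    {"slide": [0, 0, 0.2], "spin": 0},
    {"slide": [0, 0, 0.12], "spin": 0},
    {"slide": [0, 0, 0.05], "spin": 0},
    {"slide": [0, 0, 0.03], "spin": 0},
    {"slide": [0, 0, 0], "spin": 0},
    {"slide": [0, 0, 0], "spin": 0}
  ]
}}

```text
time_s: 38.62
tcp_pos: [677.9, 142.1, 196.8]
eef_rot: [3.142, -0.0, -0.0]
contact_force: [-0.4, -0.7, -1.0]
gripper_width: 16.8
gripper_force: 29.3
```

Request:
{"api": "move_arm", "payload": {
  "commands": [
    {"slide": [0, 0, 0.03], "spin": 0},
    {"slide": [0, 0, 0], "spin": 0},
    {"slide": [0, 0, 0], "spin": 0}
  ]
}}

```text
time_s: 38.87
tcp_pos: [677.9, 142.1, 196.0]
eef_rot: [3.142, -0.0, -0.0]
contact_force: [0.8, -0.2, -1.6]
gripper_width: 17.2
gripper_force: 29.3
```

Request:
{"api": "move_arm", "payload": {
  "commands": [
    {"slide": [0, 0, 0.03], "spin": 0},
    {"slide": [0, 0, 0], "spin": 0},
    {"slide": [0, 0, 0], "spin": 0}
  ]
}}

```text
time_s: 39.12
tcp_pos: [677.8, 142.1, 194.9]
eef_rot: [3.141, 0.0, -0.0]
contact_force: [-0.8, 0.0, 0.3]
gripper_width: 16.8
gripper_force: 29.3
```

Request:
{"api": "move_arm", "payload": {
  "commands": [
    {"slide": [0, 0, 0.03], "spin": 0},
    {"slide": [0, 0, 0], "spin": 0},
    {"slide": [0, 0, 0], "spin": 0}
  ]
}}

```text
time_s: 39.37
tcp_pos: [677.7, 142.1, 194.0]
eef_rot: [3.142, 0.0, -0.0]
contact_force: [0.1, -0.1, -0.6]
gripper_width: 16.5
gripper_force: 29.3
```

Request:
{"api": "move_arm", "payload": {
  "commands": [
    {"slide": [0, 0, 0.02], "spin": 0},
    {"slide": [0, 0, 0], "spin": 0},
    {"slide": [0, 0, 0], "spin": 0}
  ]
}}

```text
time_s: 39.62
tcp_pos: [677.8, 142.1, 193.4]
eef_rot: [3.142, 0.0, -0.0]
contact_force: [-0.2, 0.4, -1.4]
gripper_width: 16.6
gripper_force: 29.3
```

Request:
{"api": "move_arm", "payload": {
  "commands": [
    {"slide": [0, 0, 0.02], "spin": 0},
    {"slide": [0, 0, 0], "spin": 0},
    {"slide": [0, 0, 0], "spin": 0}
  ]
}}

```text
time_s: 39.87
tcp_pos: [677.9, 142.1, 193.3]
eef_rot: [3.142, -0.001, -0.0]
contact_force: [-1.5, 0.2, 1.1]
gripper_width: 16.6
gripper_force: 29.6
```

Request:
{"api": "move_arm", "payload": {
  "commands": [
    {"slide": [0, 0, 0.02], "spin": 0},
    {"slide": [0, 0, 0], "spin": 0},
    {"slide": [0, 0, 0], "spin": 0}
  ]
}}

```text
time_s: 40.12
tcp_pos: [678.0, 142.1, 193.2]
eef_rot: [-3.142, -0.001, -0.0]
contact_force: [-0.9, 0.2, 4.8]
gripper_width: 16.6
gripper_force: 29.8
```

Request:
{"api": "move_arm", "payload": {
  "commands": [
    {"slide": [0, 0, 0], "spin": 0},
    {"slide": [0, 0, 0], "spin": 0},
    {"slide": [0, 0, 0], "spin": 0},
    {"slide": [0, 0, 0], "spin": 0},
    {"slide": [0, 0, 0], "spin": 0},
    {"slide": [0, 0, 0], "spin": 0},
    {"slide": [0, 0, -0.3], "spin": 0},
    {"slide": [0, 0, -0.8], "spin": 0},
    {"slide": [0, 0, -0.9], "spin": 0},
    {"slide": [-0.3, 0.3, -0.9], "spin": 0},
    {"slide": [-0.7, 0.7, 0], "spin": 0},
    {"slide": [-0.7, 0.7, 0], "spin": 0},
    {"slide": [-0.7, 0.7, 0], "spin": 0},
    {"slide": [-0.7, 0.7, 0], "spin": 0},
    {"slide": [-0.7, 0.7, 0], "spin": 0},
    {"slide": [-0.7, 0.7, 0], "spin": 0},
    {"slide": [-0.7, 0.7, 0], "spin": 0},
    {"slide": [-0.7, 0.7, 0], "spin": 0},
    {"slide": [-0.7, 0.7, 0], "spin": 0},
    {"slide": [-0.7, 0.7, 0], "spin": 0}
  ],
  "jaw": -1
}}

```text
time_s: 41.78
tcp_pos: [457.7, -77.7, 280.2]
eef_rot: [3.141, -0.001, 0.0]
contact_force: [0.1, -0.3, 0.1]
gripper_width: 85.5
gripper_force: 0.0
```

Request:
{"api": "move_arm", "payload": {
  "commands": [
    {"slide": [-0.3, 0.5, 0], "spin": 0},
    {"slide": [0, 0, 0], "spin": 0},
    {"slide": [0, 0, 0], "spin": 0},
    {"slide": [0, 0, 0], "spin": 0},
    {"slide": [0, 0, 0], "spin": 0}
  ]
}}

```text
time_s: 42.2
tcp_pos: [450.5, -91.2, 279.5]
eef_rot: [-3.141, -0.001, 0.001]
contact_force: [-0.3, 0.5, -0.6]
gripper_width: 85.4
gripper_force: 0.0
```

```bash
python3 - <<'E'
from h import *
S=grab("side");T=grab("top")
a=S["color"][150:250,190:290][:,:,::-1]; b=T["color"][115:215,210:325][:,:,::-1]
cv2.imwrite("pics/p9.png",np.hstack([cv2.resize(a,(400,400),interpolation=2),cv2.resize(b,(400,400),interpolation=2)]))
print((px(S,(677,141.5,188))-[190,150])*4,(px(T,(677,141.5,188))-[210,115])*[3.48,4]+[400,0])
for n,b in(("tub",(188,232,226,272)),):
    c,_,ar=blob(T,b,60); print(n,c,ar)
E
```

```text
[169.01708413  79.76020328] [548.2775394  109.83815849]
tub [206.83346405 252.0530719 ] 637.5
```

View pics/p9.png

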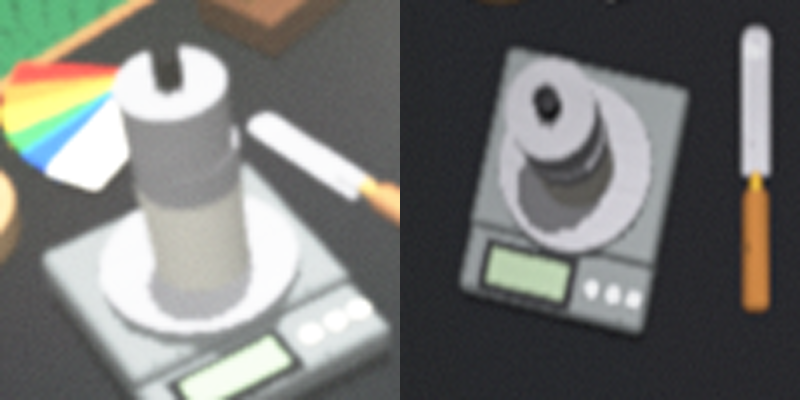

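The cover sits flush and level: disc centre at side crop (171,83) against (169,80) expected. The stack is upright on the pan, and the tub and spatula are unmoved. Handing in.

```bash
python3 -c "
from bench import env
print(env.job_done())"
```

```text
the job is handed in; nothing more can be done
None
```

The pot, fine strainer, coarse strainer and cover are stacked in that order on the balance pan, each fully seated and level, and the job is handed in at about 42 s. The pot stands roughly 2–3 mm off the pan's centre, the coarse strainer sits about 2 mm to one side within its play, the tub and spatula looked unmoved in the final pictures, and the jar was never approached but I did not re-measure it.

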